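# Lay the cutting ruler flush against the pad pack

### The job

Get the trimming station ready: lift the metal cutting ruler out of its wooden rack, lay it flat on the open table with its grip rib up and let go of it. Then take it again by the rib, lift it clear of the table and lay it flat on the table with one long edge flush along the plain long edge of the taped-down cardboard pad pack (the edge without hand notches), its whole length within the length of that edge. Leave the loose things round about where they are.

Things in the scene. Friction and masses are not known exactly. Their poses are not given: they have to be found in the camera images.
- ruler: Loose aluminium ruler: flat bar 200 (x) x 60 (y) x 8 (z) mm; along the middle of its top a grey grip rib 110 (x) x 14 (y) mm, rising from z = 8 to 38 mm. Origin: centre of the bar's underside; x lengthwise, z out of the rib side. It starts standing on a long edge in the rack, z level, rib to the side, the upper 23 mm of the bar clear above the rib. Both long edges are alike.
- rack: Fixed wooden rack, origin at the centre of its underside. Base 210 (x) x 80 (y) x 10 mm; two posts at x = +-85 mm, 20 (x) x 44 (y) mm, up to z = 50 mm, with slots 10 mm wide at y = 0, open upwards, floor at z = 10 mm. The ruler stands in both slots along x, rib between the posts on the +y side, its upper edge at z = 70 mm.
- pad_pack: Pack of three flat cardboard pads taped down to the table (fixed), 140 (x) x 260 (y) x 12 (z) mm, origin at the centre of its underside. The long edge at x = -70 mm, towards the robot, is straight and plain; the one at x = +70 mm has two hand notches 24 mm deep.
- pad_edge (a point): Middle of the plain long edge of the pad pack, at table height. Its y axis runs along the edge (130 mm each way to the corners), its x axis points horizontally into the pack; the free table lies on the -x side.
- tape_roll: Bystander: roll of brown packing tape lying flat, 93 mm across, 48 mm high; origin at the centre of its underside.
- label_roll: Bystander: roll of labels, 66 mm across, 36 mm high; origin at the centre of its underside.
- date_stamp: Bystander: upright hand stamp with brown handle, 32 x 44 x 92 mm; origin at the centre of its underside.
- box_cutter: Bystander: box cutter lying flat, 22 (x) x 161 (y) x 20 mm; origin at the centre of its underside.

How it is judged:
By the outcome, as a careful person would: the job done as asked, in the order asked, and still so for the second after the job is handed in, with the robot touching nothing.
It also fails if it takes over 64 s, if anything falls off the work surface, if the arm or the gripper's body presses on something with over 40 N, if the wrist force passes 120 N, or if a joint passes its speed limit or range.

### The arm

A 6-joint arm with a two-finger parallel gripper is mounted at the origin on the work surface; the furniture and walls round the work are solid. World frame = base frame: x ahead of the robot, y to its left, z up, the work surface at z = 0. Lengths are in m, angles in degrees, forces in N, time in s.
With the tool pointing down it reaches from about 0.35 to 0.875 m from the base axis. Payload 4.2 kg.
Tool frame: the origin (TCP) lies on the centre line of the jaws, within the pads' length; the fingertips stand r.tip_extent ahead of it and the grasp point (between the pads) lies 11 mm behind it (r.tip_extent is the distance from the TCP to the fingertips, in m); z points along the fingers, y is the line along which they close (so a half turn about z gives the same grasp; the last joint's range is limited). The gripper opens to 87 mm and grips with 3 to 60 N. Pads are 19 mm wide; open, the fingers measure 117 mm over their backs; the gripper's body (75 mm by 190 mm) begins 51 mm behind the grasp point.
Start: joints at [89.072, 22.042, 0.453, 0, -68.411, -14.817], TCP at [0.17, 0.602, 0.203] pointing down, gripper open.
Joint ranges: [-179.83, 179.83], [-69.29, 118.12], [-61.27, 80.66], [-181.25, 117.63], [-171.15, -9.14], [-177.46, 177.46]. Speed limits (degrees/s): [159.86, 159.86, 180, 180, 180, 180].

### API

Orientations are given as a 3x3 rotation matrix whose columns are the frame's x, y, z axes.
In Python, from station import r gives the robot as it stands.
- The arm moves only by the shell command python3 -m jog 'ROWS'. ROWS is text: rows parted by semicolons, each of 5 numbers parted by spaces: the opening, from 0 (shut) to 1 (fully open), then the shift along the world's x, y, z in mm, then the turn about the world's z in degrees. In form: hand dx dy dz roll; .... A call has 1 to 5 rows; each row shifts and turns the commanded pose from where the row before left it; what a row does not reach is not made up. A row lasts 1/8 s, in which the tool goes at most 62.5 mm and 10.7 degrees, less where a joint would pass 70% of its speed; a pose out of reach is approached as far as the arm can. A call is refused whole if a number of a shift passes 62.5 or a number of a turn 10.7, either way. A call with a gripper value outside its range is refused whole. The fingers move at their own pace and stop on an object; the grip force is fixed at half the most. Time passes only in rows, so rows that do not move let the fingers close. It gives the time, the measured TCP pose, the force, the opening and the grip force at its end, in the units of the state.
- r.sense(): the state, without advancing time (a new reading comes with each control period).
- r.capture(name): name is "scene" or "top"; returns a dict with "pixels" (400x640x3 uint8, red, green, blue), "fovy" (degrees; the focal length in pixels is half the picture's height over the tangent of half this angle, whatever the lens; pixels are square), "cx", "cy" (the principal point, pixels), "k1" (the pictures are not rectified: a ray, as slopes to the right and down, at radius r is drawn at 1 + k1 r^2 times it, then the intrinsics apply), "origin" and "orientation" of the camera in the world. Camera axes: x right, y down, z forward; pixel columns grow to the right and rows downward; lengths in m; the calibration is good to about 2 mm. A picture is of the moment at which its call begins. There is no depth.
- r.finish_job(): hands the job in; it is judged then, once.
The state is a dict: "time_s": time; "joints": joint angles; "joint_velocities": joint speeds; "effort": joint torques, N m; "tcp_pos": TCP position; "ee_rot": TCP orientation; "wrist_force": force on the tool from outside, world axes, zero at the start; "moment": the same for the moment, N m; "gripper_width": opening from 0.0 (shut) to 1.0 (fully open); "gripper_force": force on a finger pad.
Only numpy, scipy, OpenCV 4.12 (cv2) and the standard library are available. Lean on these libraries where they do the work, as an engineer would, in place of code of your own. Each camera call takes 0.05 s, during which the arm holds its last target. There are 200 camera calls.

## Working session

There is one attempt and no reset: what is moved stays moved. The work goes in short steps, Python scripts to look and compute and a shell command to move; the robot and the scene stay as the last step left them, time stands still between calls to the robot, and variables do not carry over. Pictures are saved under pics/ and viewed, at most 10 in all, crops included, and the job is handed in when it is done.

```bash
ls; mkdir -p pics; cat > h.py <<'E'
import numpy as np, cv2
from station import r
def cap(n,f=None):
    c=r.capture(n)
    if f: cv2.imwrite('pics/'+f,cv2.cvtColor(np.array(c['pixels']),cv2.COLOR_RGB2BGR))
    return c
def K(c):
    f=200/np.tan(np.radians(c['fovy'])/2); return np.array([[f,0,c['cx']],[0,f,c['cy']],[0,0,1.]])
def ray(c,uv):
    uv=np.array(uv,float).reshape(-1,1,2)
    k=K(c); d=(uv[:,0]-k[:2,2])/k[0,0]; u=d.copy()
    for _ in range(30): u=d/(1+c['k1']*(u**2).sum(1,keepdims=True))
    R=np.array(c['orientation']); return np.c_[u,np.ones(len(u))]@R.T
def plane(c,uv,z):
    d=ray(c,uv); o=np.array(c['origin']); return o+d*((z-o[2])/d[:,2])[:,None]
def proj(c,P):
    p=(np.array(P,float).reshape(-1,3)-c['origin'])@np.array(c['orientation']); s=p[:,:2]/p[:,2:]
    k=K(c); return s*(1+c['k1']*(s**2).sum(1,keepdims=True))*k[0,0]+k[:2,2]
E
python3 - <<'E'
from h import *
for n in('scene','top'):
    c=cap(n,n+'0.png'); print(n,{k:np.round(v,3).tolist() for k,v in c.items() if k!='pixels'})
s=r.sense(); print(s['tcp_pos'],np.round(s['ee_rot'],3),r.tip_extent,s['time_s'],s['wrist_force'])
E
```

```text
pics
scene {'fovy': 54.985, 'cx': 320.02, 'cy': 200.849, 'k1': -0.008, 'origin': [0.144, -0.594, 0.817], 'orientation': [[0.823, -0.412, 0.391], [-0.568, -0.597, 0.566], [0.0, -0.688, -0.726]]}
top {'fovy': 47.883, 'cx': 323.974, 'cy': 194.207, 'k1': -0.125, 'origin': [0.435, 0.016, 1.55], 'orientation': [[0.003, -0.997, 0.072], [-1.0, -0.002, 0.016], [-0.016, -0.072, -0.997]]}
[0.16942295 0.60099648 0.20157451] [[ 0.962 -0.271 -0.   ]
 [-0.271 -0.962 -0.002]
 [ 0.     0.002 -1.   ]] 0.008 0.1 [ 0.21702116  0.11630196 -0.49012438]
```

View pics/scene0.png

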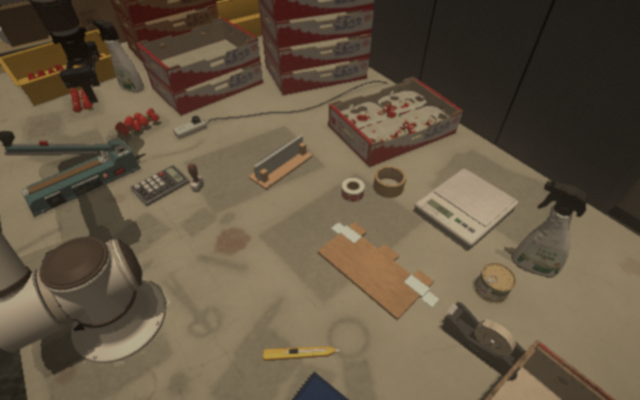

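View pics/top0.png

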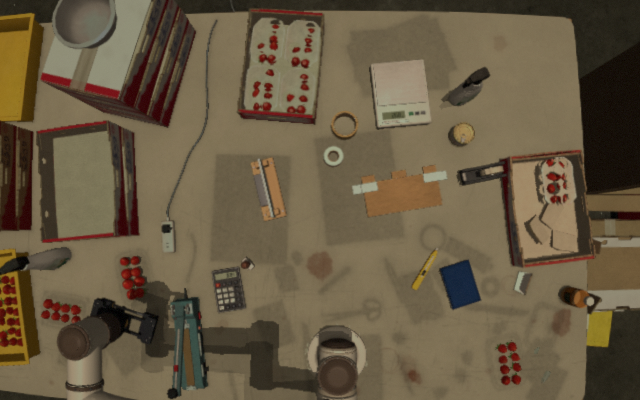

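The scene view shows the rack at about (281,162) and the pads at (378,268). In the top view they are at (268,188) and (402,193), with the plain edge facing down, towards the robot. I'll zoom in next.

```bash
python3 - <<'E'
import cv2,numpy as np
t=cv2.imread('pics/top0.png'); s=cv2.imread('pics/scene0.png')
g=lambda i,y,x,k:cv2.convertScaleAbs(cv2.resize(i[y[0]:y[1],x[0]:x[1]],None,fx=k,fy=k,interpolation=cv2.INTER_CUBIC),alpha=1.5)
a=g(t,(150,225),(240,300),5); b=g(t,(150,225),(345,445),5)   #300x375, 500x375
cv2.imwrite('pics/zt.png',np.hstack([a,b])[:, :800])
c=g(s,(125,195),(240,325),6); cv2.imwrite('pics/zs.png',c)
E
```

```text
(no output)
```

View pics/zt.png

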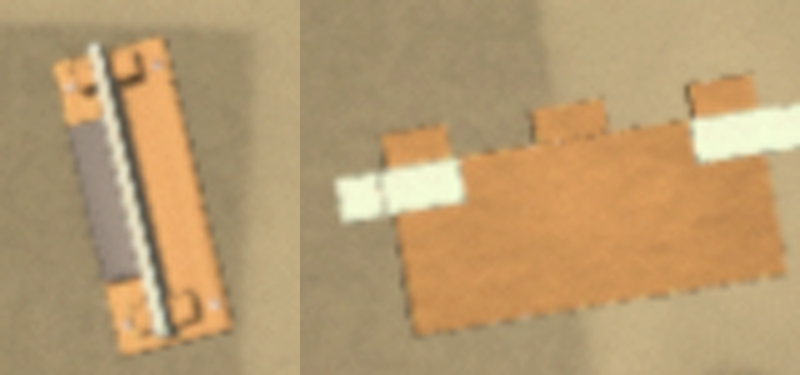

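View pics/zs.png

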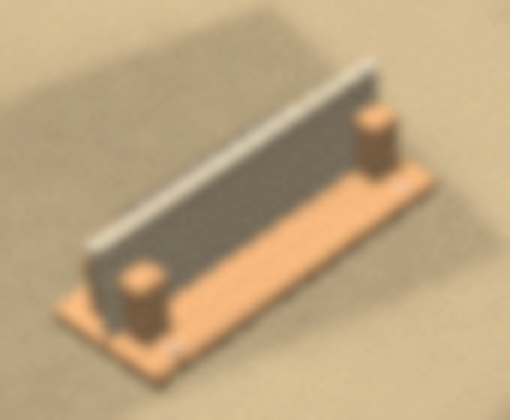

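In the zooms, the ruler's upper edge runs from (259,159) to (273,217) in the top view. The rib is on its left, the +y side. The plain pad edge runs from about (368,216) to (442,204). I'll measure both next.

```bash
cat > m.py <<'E'
from h import *
def lin(P):
    vx,vy,x,y=cv2.fitLine(np.float32(P),cv2.DIST_HUBER,0,.01,.01).ravel(); return np.array([x,y]),np.array([vx,vy])
def im(f): return cv2.imread('pics/'+f)
def pad(c,g,roi):
    h=cv2.cvtColor(g,cv2.COLOR_BGR2HSV); m=((h[...,1]>105)&(h[...,0]<18)&(h[...,2]>70)).astype(np.uint8)
    z=np.zeros_like(m); x0,x1,y0,y1=roi; z[y0:y1,x0:x1]=m[y0:y1,x0:x1]
    return z
E
python3 - <<'E'
from m import *
t,s=im('top0.png'),im('scene0.png'); ct,cs=cap('top'),cap('scene')
def big(m):
    k=max(cv2.findContours(m,0,1)[0],key=cv2.contourArea); return k.reshape(-1,2)
# pad top: lower boundary per column
m=pad(ct,t,(345,450,150,225)); print('pad px',m.sum(),'bbox',cv2.boundingRect(m))
P=np.array([(x,np.flatnonzero(m[:,x]).max()+.5) for x in range(372,438) if m[:,x].any()])
w=plane(ct,P,.012)[:,:2]; o,d=lin(w); print('top edge',o,d,'ang',np.degrees(np.arctan2(-d[0],d[1])),'res',np.std((w-o)@[-d[1],d[0]]))
R=cv2.minAreaRect(plane(ct,big(m),.012)[:,:2].astype(np.float32)*1000); print('rect',R)
k=plane(ct,big(m),.012)[:,:2]; n=np.array([d[1],-d[0]]); n*=np.sign(n[0]); 
q=k[(k-o)@n<.05]; q=q[(q-o)@n>.01]; e=(q-o)@d; print('ends',e.min(),e.max(),'corners',o+d*e.min(),o+d*e.max(), 'mid',o+d*(e.min()+e.max())/2)
# scene
m2=pad(cs,s,(310,440,215,320)); print('pad2',m2.sum(),cv2.boundingRect(m2))
print('pred corners in scene',proj(cs,np.c_[[o+d*e.min(),o+d*e.max()],[.012,.012]]))
k2=big(m2); print('hull',cv2.approxPolyDP(k2.reshape(-1,1,2),4,True).reshape(-1,2).tolist())
# ruler top edge: bright low-sat strip
h=cv2.cvtColor(t,cv2.COLOR_BGR2HSV)[150:225,245:300]; mr=((h[...,1]<70)&(h[...,2]>125)).astype(np.uint8)
ys,xs=np.nonzero(mr); print(len(xs)); P=np.c_[xs+245,ys+150]; print(P.min(0),P.max(0))
w=plane(ct,P,.07)[:,:2]; o,d=lin(w); e=(w-o)@d; print('ruler',o,d,'len',e.min(),e.max(),'mid',o+d*(e.min()+e.max())/2,'ang',np.degrees(np.arctan2(d[1],d[0])))
print('pred in scene',proj(cs,np.c_[[o+d*e.min(),o+d*e.max()],[.07,.07]]))
# rack base orange
hs=cv2.cvtColor(t,cv2.COLOR_BGR2HSV); mk=pad(ct,t,(245,300,150,225)); print(cv2.minAreaRect(plane(ct,big(mk),.01)[:,:2].astype(np.float32)*1000))
E
```

```text
pad px 2574 bbox (361, 165, 81, 52)
top edge [ 0.48675686 -0.21293923] [ 0.16738285 -0.985892  ] ang -170.3643 res 0.0012183116262726398
rect ((559.53515625, -224.48855590820312), (141.24681091308594, 262.4811706542969), 9.436704635620117)
ends -0.10776107944720321 0.15465285598238895 corners [ 0.4687195  -0.10669845] [ 0.5126431  -0.36541025] mid [ 0.4906813  -0.23605435]
pad2 4292 (318, 223, 115, 96)
pred corners in scene [[316.57631186 251.08315404]
 [397.9950666  319.6853255 ]]
hull [[318, 250], [396, 318], [418, 297], [403, 283], [409, 273], [394, 261], [398, 255], [384, 244], [376, 248], [362, 237], [353, 244], [339, 234]]
140
[258 159] [272 216]
ruler [0.5617059  0.23546283] [0.9701265 0.2425995] len -0.09541286322264948 0.1003979408273505 mid [0.56412397 0.23606752] ang 14.040016
pred in scene [[255.3090115  166.16337349]
 [301.16828798 135.62884011]]
((565.2042846679688, 233.89205932617188), (210.32676696777344, 81.31879425048828), 14.02369499206543)
```

```bash
python3 -m jog '1 39 -37 0 6;1 39 -37 0 6;1 39 -37 0 6;1 39 -37 0 6;1 39 -37 0 6'; python3 -m jog '1 39 -37 0 0;1 39 -37 0 0;1 39 -37 0 0;1 39 -37 0 0;1 39 -34 0 0'; python3 -m jog '1 4 0 -20 0;1 0 0 0 0'
```

```text
time_s: 0.82
tcp_pos: [0.3655, 0.4152, 0.2025]
ee_rot: [[0.968, 0.25, -0.0], [0.25, -0.968, 0.0], [0.0, -0.0, -1.0]]
wrist_force: [0.8, -0.1, 0.8]
gripper_width: 0.998
gripper_force: 0.0
time_s: 1.45
tcp_pos: [0.5606, 0.2331, 0.2025]
ee_rot: [[0.969, 0.246, -0.0], [0.246, -0.969, 0.0], [-0.0, -0.0, -1.0]]
wrist_force: [0.2, 0.4, 0.1]
gripper_width: 1.001
gripper_force: 0.0
time_s: 1.7
tcp_pos: [0.5628, 0.2333, 0.1804]
ee_rot: [[0.97, 0.245, -0.004], [0.245, -0.97, -0.002], [-0.004, 0.001, -1.0]]
wrist_force: [0.9, 0.4, 0.1]
gripper_width: 1.001
gripper_force: 0.0
```

```bash
python3 -m jog '1 1 1.5 -40 0;1 0 0 -40 0;1 0 0 -30 0;1 0 0 0 0'; python3 -m jog '1 0 0 -12 0;1 0 0 0 0'
```

```text
time_s: 2.2
tcp_pos: [0.5628, 0.2358, 0.0709]
ee_rot: [[0.969, 0.247, -0.004], [0.247, -0.969, -0.003], [-0.005, 0.002, -1.0]]
wrist_force: [0.2, -0.4, 0.9]
gripper_width: 1.002
gripper_force: 0.0
time_s: 2.45
tcp_pos: [0.5645, 0.2363, 0.061]
ee_rot: [[0.969, 0.247, 0.0], [0.247, -0.969, 0.0], [0.0, -0.0, -1.0]]
wrist_force: [-0.6, 0.5, 0.3]
gripper_width: 1.003
gripper_force: 0.0
```

```bash
python3 -m jog '0.5 0 -1 -1 0;0.3 0 0 0 0;0.15 0 0 0 0;0.15 0 0 0 0;0.15 0 0 0 0'; python3 -m jog '0 0 0 0 0;0 0 0 0 0;0 0 0 0 0;0 0 0 0 0'
```

```text
time_s: 3.08
tcp_pos: [0.5646, 0.235, 0.0596]
ee_rot: [[0.969, 0.246, 0.0], [0.246, -0.969, -0.0], [0.0, 0.0, -1.0]]
wrist_force: [0.8, 0.3, 0.1]
gripper_width: 0.521
gripper_force: 0.0
time_s: 3.58
tcp_pos: [0.5646, 0.235, 0.0595]
ee_rot: [[0.969, 0.246, -0.0], [0.246, -0.969, -0.0], [-0.0, 0.0, -1.0]]
wrist_force: [0.1, -0.1, 0.5]
gripper_width: 0.065
gripper_force: 0.0
```

```bash
python3 -m jog '0 0 0 0 0;0 0 0 0 0'; python3 - <<'E'
from h import *
c=cap('scene')['pixels'][90:200,220:340]; d=cap('top')['pixels'][150:225,230:310]
g=lambda i,k:cv2.resize(cv2.cvtColor(np.array(i),cv2.COLOR_RGB2BGR),None,fx=k,fy=k,interpolation=cv2.INTER_CUBIC)
a,b=g(c,4),g(d,4); b=cv2.copyMakeBorder(b,0,440-300,0,0,0)
cv2.imwrite('pics/g1.png',cv2.convertScaleAbs(np.hstack([a,b]),alpha=1.4))
E
```

```text
time_s: 3.82
tcp_pos: [0.5646, 0.235, 0.0595]
ee_rot: [[0.969, 0.246, 0.0], [0.246, -0.969, 0.0], [0.0, -0.0, -1.0]]
wrist_force: [-0.1, -0.5, 0.5]
gripper_width: 0.005
gripper_force: 0.0
```

View pics/g1.png

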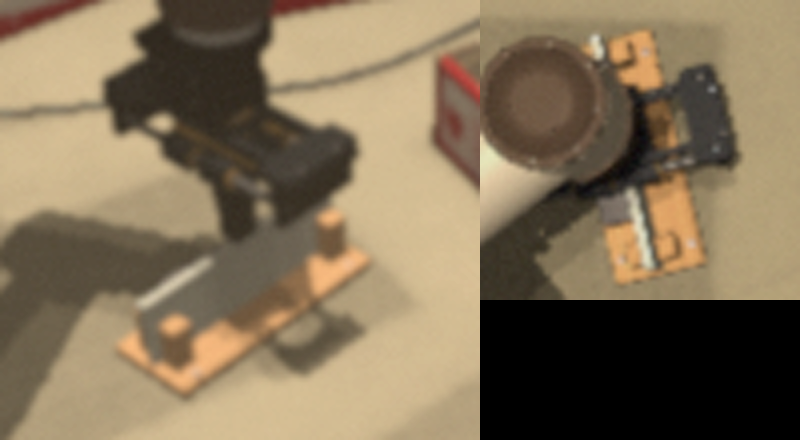

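The fingers shut without meeting the ruler, and in the crop the dark fingertip at (237,235) seems to be behind the bar. I'll project the TCP and the ruler's upper edge into the pictures to compare.

```bash
python3 - <<'E'
from h import *
print(r.tip_extent, r.sense()['tcp_pos'])
c=cap('scene');d=cap('top');
x=np.array([.970,.2425,0]);y=np.array([-.2425,.97,0]);T=np.array([.5646,.235,.0595])
pts={'tcp':T,'tip':T-[0,0,.008],'tip+40y':T-[0,0,.008]+.04*y,'tip-40y':T-[0,0,.008]-.04*y,'back50':T+[0,0,.05],'edgemid':[.5645,.2355,.07]}
g=cv2.cvtColor(np.array(c['pixels']),cv2.COLOR_RGB2BGR)[110:190,240:330]
g=cv2.convertScaleAbs(cv2.resize(g,None,fx=7,fy=7,interpolation=cv2.INTER_CUBIC),alpha=1.8)
for k,p in pts.items():
    q=(proj(c,p)[0]-[240,110])*7; print(k,q.round()); cv2.circle(g,tuple(int(v) for v in q),4,(0,0,255),-1)
for a in(-.1,.1):
    q=(proj(c,np.array([.5645,.2355,.07])+a*x)[0]-[240,110])*7; cv2.circle(g,tuple(int(v) for v in q),4,(0,255,0),-1)
cv2.imwrite('pics/g2.png',g)
E
```

```text
0.008 [0.5645549  0.23504271 0.0595335 ]
tcp [279. 301.]
tip [280. 315.]
tip+40y [217. 277.]
tip-40y [344. 354.]
back50 [270. 210.]
edgemid [276. 282.]
```

View pics/g2.png

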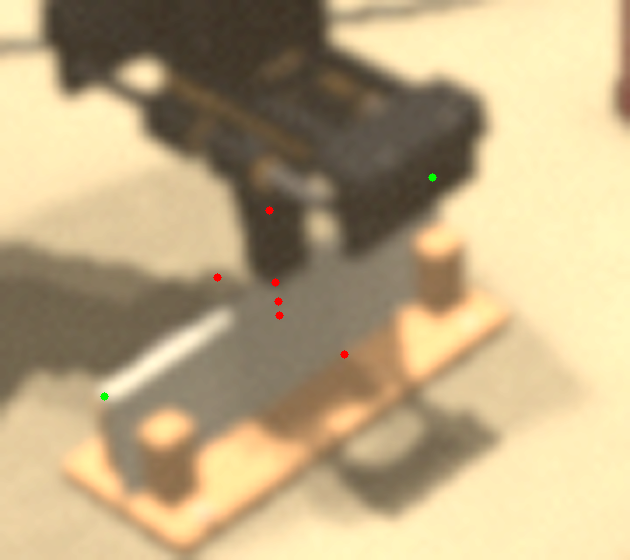

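The fingertips seem to end at the ruler's upper edge, about 18 mm higher than the reported TCP implies. I'll raise the hand and measure the tip against the table background.

```bash
python3 -m jog '0 0 0 50 0;0 0 0 50 0;0 0 0 0 0'; cat > tip.py <<'E'
from h import *
T=np.array(r.sense()['tcp_pos']); print(T)
for n in('scene','top'):
    c=cap(n); g=cv2.cvtColor(np.array(c['pixels']),cv2.COLOR_RGB2GRAY)
    for z in range(40,-45,-4):
        q=proj(c,T+[0,0,z/1000])[0]; print(n[0],z,q.round(1),[int(v) for v in g[int(round(q[1])),int(round(q[0]))-8:int(round(q[0]))+9:2]]) if n=='scene' else 0
E
python3 tip.py
```

```text
time_s: 4.4
tcp_pos: [0.5673, 0.2366, 0.1649]
ee_rot: [[0.969, 0.247, 0.009], [0.247, -0.969, 0.006], [0.01, -0.003, -1.0]]
wrist_force: [-0.1, -0.2, -2.0]
gripper_width: -0.0
gripper_force: 0.0
[0.56727578 0.23660555 0.1648603 ]
s 40 [276.4 112.2] [98, 82, 47, 34, 33, 34, 42, 84, 93]
s 36 [276.5 113.4] [98, 80, 37, 35, 34, 34, 63, 101, 102]
s 32 [276.6 114.6] [129, 103, 46, 34, 34, 34, 71, 126, 131]
s 28 [276.8 115.8] [132, 109, 45, 35, 34, 34, 71, 127, 134]
s 24 [276.9 117. ] [134, 112, 49, 36, 34, 38, 79, 130, 135]
s 20 [277.  118.2] [134, 116, 65, 41, 36, 60, 101, 133, 134]
s 16 [277.1 119.3] [134, 125, 94, 65, 51, 91, 120, 135, 135]
s 12 [277.2 120.5] [134, 133, 132, 121, 113, 130, 134, 134, 135]
s 8 [277.3 121.7] [134, 135, 134, 133, 130, 134, 133, 135, 133]
s 4 [277.4 122.8] [135, 136, 135, 135, 134, 134, 134, 133, 134]
s 0 [277.6 124. ] [136, 135, 135, 133, 133, 134, 133, 132, 131]
s -4 [277.7 125.2] [136, 136, 134, 134, 134, 132, 129, 129, 130]
s -8 [277.8 126.3] [136, 134, 134, 132, 131, 129, 124, 122, 126]
s -12 [277.9 127.4] [133, 134, 133, 130, 128, 123, 118, 118, 123]
s -16 [278.  128.6] [129, 128, 124, 119, 116, 116, 114, 114, 116]
s -20 [278.1 129.7] [124, 122, 117, 115, 114, 115, 114, 115, 113]
s -24 [278.2 130.8] [118, 114, 114, 113, 112, 115, 114, 113, 114]
s -28 [278.3 131.9] [115, 113, 112, 111, 111, 113, 112, 113, 114]
s -32 [278.4 133. ] [110, 112, 113, 112, 111, 112, 112, 112, 113]
s -36 [278.5 134.2] [112, 112, 113, 111, 112, 113, 112, 111, 113]
s -40 [278.6 135.3] [112, 114, 113, 113, 114, 113, 112, 112, 114]
s -44 [278.7 136.3] [113, 114, 113, 113, 114, 113, 112, 113, 115]
```

```bash
python3 -m jog '0 0 0 0 0;0 0 0 0 0'; cat > tip.py <<'E'
from h import *
s=r.sense(); T=np.array(s['tcp_pos']); print(T,s['gripper_width']); c=cap('scene'); g=cv2.cvtColor(np.array(c['pixels']),cv2.COLOR_RGB2GRAY).astype(np.float32)
y=np.array(s['ee_rot'])[:,1]
for o in range(-60,61,6):
    Q=proj(c,[T+y*o/1000+[0,0,z/1000] for z in range(48,-20,-3)]).astype(np.float32); v=cv2.remap(g,Q[:,:1].copy(),Q[:,1:].copy(),1).ravel()
    print(o,' '.join('%3d'%a for a in v))
E
python3 tip.py; python3 -m jog '1 0 0 0 0;1 0 0 0 0;1 0 0 0 0;1 0 0 0 0;1 0 0 0 0';python3 -m jog '1 0 0 0 0;1 0 0 0 0;1 0 0 0 0;1 0 0 0 0'; python3 tip.py
```

```text
time_s: 4.75
tcp_pos: [0.564, 0.2346, 0.1581]
ee_rot: [[0.969, 0.246, -0.002], [0.246, -0.969, -0.002], [-0.003, 0.001, -1.0]]
wrist_force: [0.9, 0.2, 0.4]
gripper_width: 0.004
gripper_force: 0.0
[0.56399153 0.2346325  0.15813771] 0.004184676545953414
-60 134 135 135 135 135 135 134 128 111  95  96 110 123 131 133 134 134 135 134 134 135 136 136
-54 135 135 135 136 135 135 129 114  98  98 111 124 131 133 135 135 134 134 135 136 136 136 136
-48 136 136 136 136 135 130 116 101  97 109 124 132 133 134 134 134 134 135 135 135 135 135 134
-42 136 136 136 136 131 118 101  95 108 123 131 133 134 133 133 134 134 135 134 135 135 135 134
-36 134 135 134 128 113  98  95 110 125 130 133 135 134 134 133 133 133 135 135 135 135 134 134
-30 119 119 111  99  89  95 110 121 126 129 131 131 130 129 130 131 133 135 136 136 135 135 133
-24  79  76  69  67  76  88  95 101 105 108 109 107 107 110 118 127 134 136 135 134 134 132 129
-18  41  39  41  46  52  55  57  60  61  62  61  61  74  95 116 129 134 134 134 133 131 128 122
-12  34  34  36  35  35  35  36  36  36  35  39  52  73  98 117 130 134 134 132 
[... 2885 characters left out ...]
120 116 114 114 113 113 114 113 113
24 129 130 130 130 129 128 127 126 126 127 128 125 118 114 112 112 113 113 113 113 113 112 111
30  94  95  97  99  98  96  95  95  98 100  93  89  89  94 102 110 112 114 114 112 111 111 112
36  49  50  52  52  50  50  50  51  51  48  48  54  70  89 104 112 114 114 112 112 113 113 114
42  34  35  35  35  34  34  35  35  34  38  52  74  96 110 116 116 114 114 114 113 113 114 114
48  35  33  35  35  34  35  35  40  54  76  99 115 121 121 117 115 114 114 114 114 113 113 113
54  44  43  42  43  42  42  56  80 104 122 129 130 127 123 120 117 116 115 115 114 114 114 112
60  84  82  82  83  85  94 109 123 132 134 133 132 128 125 123 120 118 117 115 115 114 109 103
```

```bash
python3 - <<'E'
from h import *
s=r.sense(); T=np.array(s['tcp_pos']); R=np.array(s['ee_rot']); c=cap('top','t3.png'); i=cv2.cvtColor(np.array(c['pixels']),cv2.COLOR_RGB2BGR)
g=cv2.convertScaleAbs(cv2.resize(i[130:220,220:330],None,fx=6,fy=6,interpolation=cv2.INTER_CUBIC),alpha=1.8)
P=[T+R[:,1]*a+R[:,0]*b+[0,0,h] for h in(.062,.11) for a in(-.095,.095) for b in(-.0375,.0375)]
for k,q in enumerate(proj(c,P)):
    q=(q-[220,130])*6; cv2.circle(g,tuple(int(v) for v in q),4,(0,0,255) if k<4 else (0,255,0),-1)
cv2.imwrite('pics/g3.png',g)
E
```

```text
(no output)
```

View pics/g3.png

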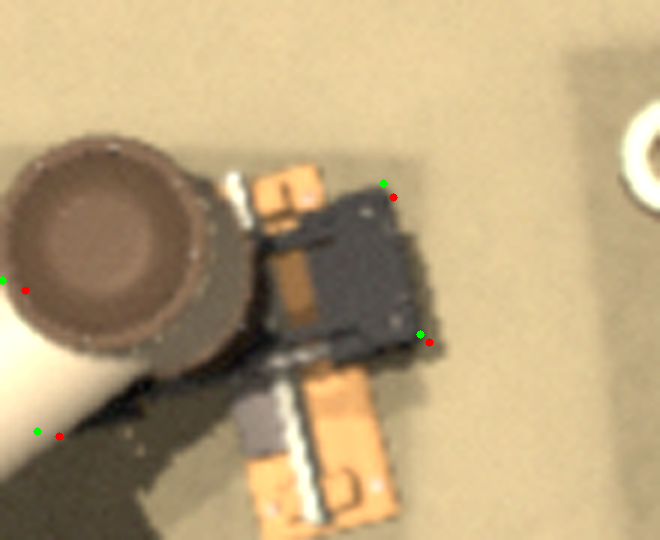

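The top view shows the gripper body's near end, at (395-430, 190-345), on its predicted outline. So x and y are right, but the tips sit about 13 mm above the reported TCP instead of 8 mm below it. I'll go 18 mm deeper and grip again.

```bash
python3 -m jog '1 0 0 -50 0;1 0 0 -40 0;1 0 0 -15 0;1 0 0 0 0'; python3 -m jog '1 0 0 -12 0;0.5 0 0 0 0;0.3 0 0 0 0;0 0 0 0 0;0 0 0 0 0';python3 -m jog '0 0 0 0 0;0 0 0 0 0;0 0 0 0 0;0 0 0 0 0'
```

```text
time_s: 6.52
tcp_pos: [0.5646, 0.2349, 0.0541]
ee_rot: [[0.969, 0.247, -0.001], [0.247, -0.969, -0.001], [-0.001, 0.001, -1.0]]
wrist_force: [0.6, 0.7, 0.4]
gripper_width: 1.001
gripper_force: 0.0
time_s: 7.15
tcp_pos: [0.5647, 0.2351, 0.0429]
ee_rot: [[0.969, 0.246, 0.001], [0.246, -0.969, 0.0], [0.001, -0.0, -1.0]]
wrist_force: [0.5, -0.6, -0.0]
gripper_width: 0.633
gripper_force: 0.0
time_s: 7.65
tcp_pos: [0.5646, 0.235, 0.0425]
ee_rot: [[0.969, 0.246, -0.0], [0.246, -0.969, -0.0], [-0.0, 0.0, -1.0]]
wrist_force: [-0.6, -0.5, 0.0]
gripper_width: 0.172
gripper_force: 0.2
```

```bash
python3 -m jog '0 0 0 0 0;0 0 0 0 0;0 0 0 0 0'; python3 -m jog '0 0 0 10 0;0 0 0 0 0'
```

```text
time_s: 8.02
tcp_pos: [0.5645, 0.2356, 0.0426]
ee_rot: [[0.969, 0.246, 0.0], [0.246, -0.969, 0.001], [0.0, -0.001, -1.0]]
wrist_force: [-2.2, 2.8, 0.0]
gripper_width: 0.09
gripper_force: 30.0
time_s: 8.28
tcp_pos: [0.5644, 0.2351, 0.053]
ee_rot: [[0.969, 0.246, -0.0], [0.246, -0.969, 0.0], [-0.0, -0.0, -1.0]]
wrist_force: [-1.0, 3.3, -1.9]
gripper_width: 0.088
gripper_force: 30.0
```

```bash
python3 -m jog '0 0 0 20 0;0 0 0 30 0;0 0 0 30 0;0 0 0 0 0'; python3 -m jog '0 -10 -20 0 -10.5;0 -10 -25 0 -10.5;0 -10 -25 0 -10.5;0 -15 -25 0 -10.5;0 -15 -25 0 -10.5';python3 -m jog '0 -15 -25 0 -10.5;0 -15 -25 0 -10.5;0 -15 -25 0 -10.5;0 0 -10 0 -10.5;0 0 0 0 0'
```

```text
time_s: 8.78
tcp_pos: [0.5661, 0.2351, 0.135]
ee_rot: [[0.969, 0.246, 0.005], [0.246, -0.969, 0.002], [0.005, -0.001, -1.0]]
wrist_force: [-1.0, -0.4, -3.5]
gripper_width: 0.087
gripper_force: 29.9
time_s: 9.4
tcp_pos: [0.5026, 0.1131, 0.1305]
ee_rot: [[0.781, -0.624, -0.004], [-0.624, -0.781, -0.002], [-0.002, 0.004, -1.0]]
wrist_force: [0.3, -0.8, -3.6]
gripper_width: 0.09
gripper_force: 29.9
time_s: 10.02
tcp_pos: [0.4582, 0.0288, 0.1313]
ee_rot: [[0.17, -0.985, -0.003], [-0.985, -0.17, -0.001], [0.001, 0.003, -1.0]]
wrist_force: [0.1, 0.2, -4.5]
gripper_width: 0.084
gripper_force: 29.9
```

```bash
python3 -m jog '0 0 0 0 0'; python3 - <<'E'
from h import *
c=cap('scene')['pixels'];d=cap('top')['pixels']
g=lambda i,k:cv2.convertScaleAbs(cv2.resize(cv2.cvtColor(np.array(i),cv2.COLOR_RGB2BGR),None,fx=k,fy=k,interpolation=cv2.INTER_CUBIC),alpha=1.6)
cv2.imwrite('pics/g4.png',np.hstack([g(c[110:250,180:330],3),g(d[150:290,250:360],3)]))
E
```

```text
time_s: 10.15
tcp_pos: [0.4592, 0.03, 0.1318]
ee_rot: [[0.172, -0.985, -0.001], [-0.985, -0.172, -0.0], [0.0, 0.001, -1.0]]
wrist_force: [-0.2, -0.5, -4.5]
gripper_width: 0.083
gripper_force: 29.9
```

View pics/g4.png

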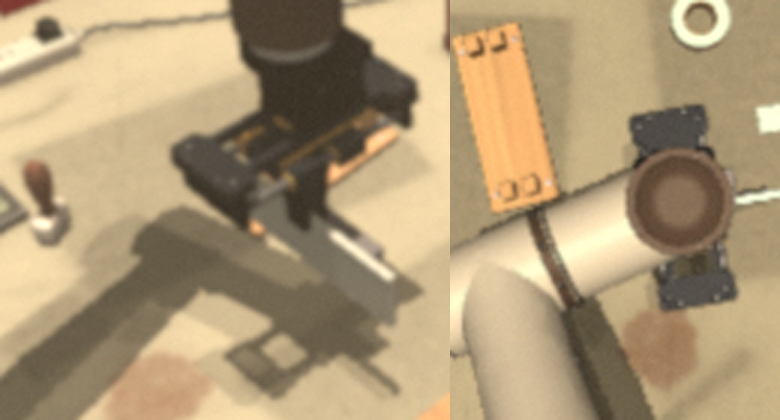

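The left panel shows the ruler held level by its upper edge, with its bare face towards the camera and robot. The rack is empty and the rib faces +x. I'll lower the ruler onto its long edge.

```bash
python3 -m jog '0 0 0 -35 0;0 0 0 -35 0;0 0 0 -20 0;0 0 0 -4 0;0 0 0 0 0'; python3 -m jog '0 0 0 -2 0;0 0 0 0 0';python3 -m jog '0 0 0 -2 0;0 0 0 0 0'
```

```text
time_s: 10.88
tcp_pos: [0.4602, 0.0304, 0.0389]
ee_rot: [[0.171, -0.985, 0.001], [-0.985, -0.171, 0.0], [0.0, -0.001, -1.0]]
wrist_force: [0.0, 0.0, -3.7]
gripper_width: 0.086
gripper_force: 29.9
time_s: 11.12
tcp_pos: [0.46, 0.0302, 0.0372]
ee_rot: [[0.17, -0.986, 0.001], [-0.986, -0.17, 0.001], [-0.0, -0.001, -1.0]]
wrist_force: [0.3, -0.4, -4.1]
gripper_width: 0.089
gripper_force: 29.9
time_s: 11.38
tcp_pos: [0.4595, 0.03, 0.0346]
ee_rot: [[0.169, -0.986, -0.0], [-0.986, -0.169, 0.0], [-0.0, 0.0, -1.0]]
wrist_force: [0.2, -0.8, -3.5]
gripper_width: 0.084
gripper_force: 29.9
```

```bash
python3 -m jog '0 0 0 -1.5 0;0 0 0 0 0';python3 -m jog '0 0 0 -1 0;0 0 0 0 0'
```

```text
time_s: 11.62
tcp_pos: [0.4595, 0.03, 0.0329]
ee_rot: [[0.169, -0.986, -0.0], [-0.986, -0.169, -0.0], [0.0, 0.0, -1.0]]
wrist_force: [0.4, -0.2, -3.5]
gripper_width: 0.087
gripper_force: 29.9
time_s: 11.88
tcp_pos: [0.46, 0.0302, 0.0325]
ee_rot: [[0.17, -0.985, 0.001], [-0.985, -0.17, 0.0], [0.0, -0.001, -1.0]]
wrist_force: [-0.6, -0.8, 1.0]
gripper_width: 0.087
gripper_force: 30.0
```

It touched the table at 32.5 mm reported. Now I'll open slightly and slide the hand to the ruler's end, past the rib. There the fingers can go low and guide it flat.

```bash
python3 -m jog '0.18 0 0 0 0;0.18 0 0 0 0;0.18 0 0 0 0'; python3 -m jog '0.18 -2 12 0 0;0.18 -2 12 0 0;0.18 -2 12 0 0;0.18 -2 12 0 0;0.18 -2 12 0 0'; python3 -m jog '0.18 -2.5 15 0 0;0.18 0 0 0 0'
```

```text
time_s: 12.25
tcp_pos: [0.4599, 0.0302, 0.0322]
ee_rot: [[0.17, -0.986, 0.001], [-0.986, -0.17, 0.0], [-0.0, -0.001, -1.0]]
wrist_force: [0.1, 0.7, 0.2]
gripper_width: 0.178
gripper_force: 0.1
time_s: 12.88
tcp_pos: [0.4494, 0.091, 0.032]
ee_rot: [[0.17, -0.985, -0.0], [-0.985, -0.17, -0.0], [0.0, 0.0, -1.0]]
wrist_force: [0.6, 0.0, 0.6]
gripper_width: 0.183
gripper_force: 0.1
time_s: 13.12
tcp_pos: [0.4471, 0.1062, 0.0321]
ee_rot: [[0.171, -0.985, 0.0], [-0.985, -0.171, 0.0], [-0.0, -0.001, -1.0]]
wrist_force: [0.6, 0.2, 0.3]
gripper_width: 0.179
gripper_force: 0.1
```

```bash
python3 -m jog '0.2 -5 -0.8 0 0;0.22 -5 -0.8 0 0;0.23 -5 -0.8 0 0;0.23 -5 -0.8 0 0;0.23 -5 -0.8 0 0'; python3 -m jog '0.23 -2 -0.3 0 0;0.23 0 0 0 0;0.23 0 0 0 0'; python3 - <<'E'
from h import *
c=cap('scene')['pixels'];d=cap('top')['pixels']
g=lambda i,k:cv2.convertScaleAbs(cv2.resize(cv2.cvtColor(np.array(i),cv2.COLOR_RGB2BGR),None,fx=k,fy=k,interpolation=cv2.INTER_CUBIC),alpha=1.6)
cv2.imwrite('pics/g5.png',np.hstack([g(c[140:250,190:330],3),g(d[180:290,250:360],3)]))
E
```

```text
time_s: 13.75
tcp_pos: [0.4214, 0.1006, 0.032]
ee_rot: [[0.169, -0.986, -0.001], [-0.986, -0.169, -0.0], [0.0, 0.001, -1.0]]
wrist_force: [-0.5, -0.3, -0.1]
gripper_width: 0.231
gripper_force: 0.0
time_s: 14.12
tcp_pos: [0.4202, 0.1008, 0.0321]
ee_rot: [[0.17, -0.986, 0.0], [-0.986, -0.17, 0.0], [-0.0, -0.0, -1.0]]
wrist_force: [0.1, -0.6, 0.2]
gripper_width: 0.23
gripper_force: 0.0
```

View pics/g5.png

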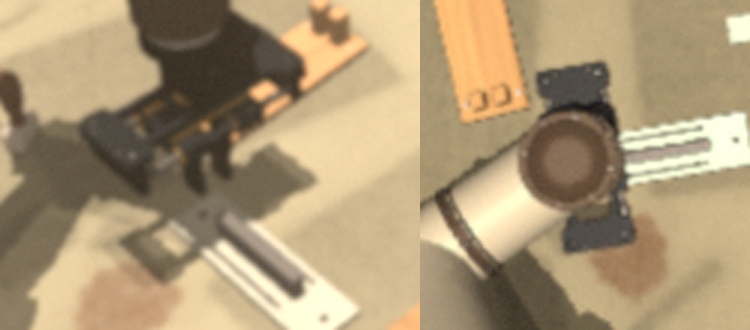

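The ruler now lies flat, rib up, clear of the fingers: the rib is at (262,252) in the left panel and (660,150) in the right. I'll move the hand up and aside and measure it.

```bash
python3 -m jog '0.4 0 0 40 0;0.4 -10 40 20 0;0.4 0 50 0 0;0.4 0 50 0 0;0.4 0 0 0 0'; cat > rul.py <<'E'
from m import *
import sys
x0,x1,y0,y1=map(int,sys.argv[1:5])
c=cap('top','r%d.png'%(1000*r.sense()['time_s'])); g=cv2.cvtColor(np.array(c['pixels']),cv2.COLOR_RGB2BGR)
h=cv2.cvtColor(g,cv2.COLOR_BGR2HSV); m=np.zeros(h.shape[:2],np.uint8); s=h[y0:y1,x0:x1]
m[y0:y1,x0:x1]=((s[...,1]<72)&(s[...,2]>145))*255
m=cv2.morphologyEx(m,cv2.MORPH_CLOSE,np.ones((5,5)))
k=max(cv2.findContours(m,0,2)[0],key=cv2.contourArea); w=plane(c,k.reshape(-1,2),.008)[:,:2].astype(np.float32)*1000
print('bar',cv2.boundingRect(k),cv2.minAreaRect(w))
q=np.zeros_like(m); q[y0:y1,x0:x1]=((s[...,2]<115)&(s[...,1]<60))*255; q&=cv2.dilate(cv2.fillPoly(np.zeros_like(m),[k],255),np.ones((1,1)))
kk=cv2.findContours(q,0,2)[0]
if kk:
    k2=max(kk,key=cv2.contourArea); w2=plane(c,k2.reshape(-1,2),.038)[:,:2].astype(np.float32)*1000; print('rib',cv2.boundingRect(k2),cv2.minAreaRect(w2))
E
python3 rul.py 285 365 200 260
```

```text
time_s: 14.85
tcp_pos: [0.4106, 0.2439, 0.0922]
ee_rot: [[0.173, -0.985, 0.001], [-0.985, -0.173, 0.001], [-0.001, -0.002, -1.0]]
wrist_force: [-0.3, -0.5, -0.6]
gripper_width: 0.397
gripper_force: 0.0
bar (301, 218, 59, 26) ((422.51568603515625, 19.951324462890625), (57.969539642333984, 198.04698181152344), 10.488287925720215)
rib (315, 226, 32, 9) ((424.1254577636719, 18.74578094482422), (13.182188034057617, 106.25543212890625), 9.603910446166992)
```

```bash
python3 -m jog '0.4 3 -50 0 0;0.4 3 -55 0 0;0.4 3 -55 0 0;0.4 3.5 -55 0 0;0.4 0 -9.5 0 0'; python3 -m jog '0.4 0 0 -40 0;0.4 0 0 -30 0;0.4 0 0 0 0'
```

```text
time_s: 15.52
tcp_pos: [0.4211, 0.0126, 0.0918]
ee_rot: [[0.164, -0.987, -0.002], [-0.987, -0.164, -0.0], [0.0, 0.002, -1.0]]
wrist_force: [0.1, 0.6, 0.5]
gripper_width: 0.396
gripper_force: 0.0
time_s: 15.9
tcp_pos: [0.4205, 0.0153, 0.0205]
ee_rot: [[0.169, -0.986, -0.005], [-0.986, -0.169, -0.002], [0.001, 0.006, -1.0]]
wrist_force: [0.0, -0.2, -0.1]
gripper_width: 0.404
gripper_force: 0.0
```

```bash
python3 -m jog '0.4 2.5 4 -10 0;0.4 0 0 -8 0;0.4 0 0 0 0'; python3 -m jog '0.15 0 0 0 0;0 0 0 0 0;0 0 0 0 0;0 0 0 0 0;0 0 0 0 0'; python3 -m jog '0 0 0 0 0;0 0 0 0 0'
```

```text
time_s: 16.27
tcp_pos: [0.4249, 0.0203, 0.0039]
ee_rot: [[0.17, -0.985, -0.0], [-0.985, -0.17, -0.0], [0.0, 0.001, -1.0]]
wrist_force: [-0.4, 0.9, 0.3]
gripper_width: 0.402
gripper_force: 0.0
time_s: 16.9
tcp_pos: [0.4251, 0.0202, 0.0043]
ee_rot: [[0.169, -0.986, 0.0], [-0.986, -0.169, 0.0], [0.0, -0.0, -1.0]]
wrist_force: [-0.0, 0.0, 3.1]
gripper_width: 0.159
gripper_force: 30.0
time_s: 17.15
tcp_pos: [0.4251, 0.0202, 0.0043]
ee_rot: [[0.17, -0.986, 0.0], [-0.986, -0.17, -0.0], [0.0, -0.0, -1.0]]
wrist_force: [-1.0, 0.6, 5.3]
gripper_width: 0.158
gripper_force: 30.0
```

```bash
python3 -m jog '0 0 0 20 0;0 0 0 30 0;0 0 0 0 0'; python3 -m jog '0 6 -30 0 0;0 6 -45 0 0;0 6 -50 0 0;0 6 -50 0 0;0 6 -45 0 0';python3 -m jog '0 0 -30 0 0;0 0 -12 0 0;0 0 0 0 0;0 0 0 0 0'
```

```text
time_s: 17.52
tcp_pos: [0.4262, 0.0208, 0.0549]
ee_rot: [[0.169, -0.986, 0.004], [-0.986, -0.169, 0.002], [-0.001, -0.004, -1.0]]
wrist_force: [0.0, 0.2, -4.3]
gripper_width: 0.153
gripper_force: 30.0
time_s: 18.15
tcp_pos: [0.4537, -0.2012, 0.0518]
ee_rot: [[0.168, -0.986, -0.003], [-0.986, -0.168, 0.001], [-0.002, 0.003, -1.0]]
wrist_force: [0.8, 0.8, -3.8]
gripper_width: 0.157
gripper_force: 30.0
time_s: 18.65
tcp_pos: [0.4546, -0.2408, 0.0534]
ee_rot: [[0.17, -0.985, -0.001], [-0.985, -0.17, 0.001], [-0.001, 0.001, -1.0]]
wrist_force: [-0.4, -0.3, -3.6]
gripper_width: 0.159
gripper_force: 30.0
```

```bash
python3 -m jog '0 0 -1 -25 -0.2;0 0 0 -18 0;0 0 0 -4 0;0 0 0 0 0'; python3 -m jog '0 0 0 -2 0;0 0 0 0 0';  python3 -m jog '0 0 0 -1 0;0 0 0 0 0'
```

```text
time_s: 19.15
tcp_pos: [0.4554, -0.2422, 0.0073]
ee_rot: [[0.167, -0.986, 0.0], [-0.986, -0.167, -0.0], [0.0, -0.0, -1.0]]
wrist_force: [0.7, 0.5, -3.6]
gripper_width: 0.154
gripper_force: 30.0
time_s: 19.4
tcp_pos: [0.4554, -0.2428, 0.0055]
ee_rot: [[0.166, -0.986, 0.001], [-0.986, -0.166, -0.0], [0.0, -0.001, -1.0]]
wrist_force: [0.1, 0.2, -3.8]
gripper_width: 0.158
gripper_force: 30.0
time_s: 19.65
tcp_pos: [0.4553, -0.2429, 0.0043]
ee_rot: [[0.166, -0.986, 0.001], [-0.986, -0.166, -0.0], [0.0, -0.001, -1.0]]
wrist_force: [-0.1, 0.6, -1.6]
gripper_width: 0.159
gripper_force: 30.0
```

```bash
python3 -m jog '0 2 0.3 0 0;0 1 0.2 0 0;0 0 0 0 0'; for i in 1; do :; done; python3 -m jog '0 1 0.2 0 0;0 0 0 0 0'; python3 -m jog '0 1 0.2 0 0;0 0 0 0 0'; python3 -m jog '0 0.7 0.1 0 0;0 0 0 0 0'
```

```text
time_s: 20.02
tcp_pos: [0.4575, -0.2424, 0.0043]
ee_rot: [[0.166, -0.986, -0.001], [-0.986, -0.166, -0.0], [-0.0, 0.001, -1.0]]
wrist_force: [-3.8, 0.5, 3.2]
gripper_width: 0.162
gripper_force: 30.0
time_s: 20.27
tcp_pos: [0.4585, -0.2422, 0.0043]
ee_rot: [[0.166, -0.986, -0.001], [-0.986, -0.166, -0.0], [-0.0, 0.001, -1.0]]
wrist_force: [-5.5, -0.1, 5.4]
gripper_width: 0.16
gripper_force: 30.0
time_s: 20.52
tcp_pos: [0.4595, -0.2419, 0.0043]
ee_rot: [[0.166, -0.986, -0.001], [-0.986, -0.166, -0.0], [-0.0, 0.001, -1.0]]
wrist_force: [-6.2, -1.9, 5.7]
gripper_width: 0.161
gripper_force: 30.0
time_s: 20.78
tcp_pos: [0.4601, -0.2418, 0.0043]
ee_rot: [[0.166, -0.986, -0.001], [-0.986, -0.166, 0.0], [-0.0, 0.001, -1.0]]
wrist_force: [-4.7, -0.6, 5.8]
gripper_width: 0.158
gripper_force: 30.0
```

```bash
python3 -m jog '0 0.7 0.1 0 0;0 0 0 0 0'; python3 -m jog '0 0.7 0.1 0 0;0 0 0 0 0'; python3 -m jog '0 0.5 0.1 0 0;0 0 0 0 0'
```

```text
time_s: 21.02
tcp_pos: [0.4607, -0.2417, 0.0043]
ee_rot: [[0.166, -0.986, -0.001], [-0.986, -0.166, 0.0], [-0.0, 0.001, -1.0]]
wrist_force: [-5.1, -2.0, 6.1]
gripper_width: 0.16
gripper_force: 30.0
time_s: 21.28
tcp_pos: [0.4614, -0.2416, 0.0043]
ee_rot: [[0.166, -0.986, -0.002], [-0.986, -0.166, 0.0], [-0.0, 0.001, -1.0]]
wrist_force: [-5.4, -1.3, 6.6]
gripper_width: 0.158
gripper_force: 30.0
time_s: 21.52
tcp_pos: [0.4619, -0.2415, 0.0043]
ee_rot: [[0.166, -0.986, -0.002], [-0.986, -0.166, 0.0], [-0.0, 0.001, -1.0]]
wrist_force: [-4.9, -0.7, 6.1]
gripper_width: 0.157
gripper_force: 30.0
```

```bash
python3 -m jog '0 0.5 0.1 0 0;0 0 0 0 0'; python3 -m jog '0 0.5 0.1 0 0;0 0 0 0 0'; python3 -m jog '0 0.5 0.1 0 0;0 0 0 0 0'
```

```text
time_s: 21.78
tcp_pos: [0.4624, -0.2414, 0.0043]
ee_rot: [[0.166, -0.986, -0.001], [-0.986, -0.166, 0.0], [-0.0, 0.001, -1.0]]
wrist_force: [-5.8, -1.0, 6.3]
gripper_width: 0.158
gripper_force: 30.0
time_s: 22.02
tcp_pos: [0.463, -0.2413, 0.0043]
ee_rot: [[0.166, -0.986, -0.001], [-0.986, -0.166, 0.0], [-0.0, 0.001, -1.0]]
wrist_force: [-5.8, -0.5, 5.6]
gripper_width: 0.158
gripper_force: 30.0
time_s: 22.28
tcp_pos: [0.4634, -0.2413, 0.0043]
ee_rot: [[0.166, -0.986, -0.001], [-0.986, -0.166, 0.0], [-0.0, 0.001, -1.0]]
wrist_force: [-6.4, -0.5, 5.0]
gripper_width: 0.157
gripper_force: 30.0
```

```bash
python3 -m jog '0 0.5 0.1 0 0;0 0 0 0 0'; python3 -m jog '0 0.5 0.1 0 0;0 0 0 0 0'; python3 - <<'E'
from station import r
print(r.sense()['moment'])
E
```

```text
time_s: 22.52
tcp_pos: [0.4635, -0.2412, 0.0043]
ee_rot: [[0.166, -0.986, -0.002], [-0.986, -0.166, 0.0], [-0.0, 0.002, -1.0]]
wrist_force: [-6.3, -1.4, 7.1]
gripper_width: 0.153
gripper_force: 30.0
time_s: 22.78
tcp_pos: [0.4636, -0.2412, 0.0043]
ee_rot: [[0.166, -0.986, -0.003], [-0.986, -0.166, 0.0], [-0.001, 0.003, -1.0]]
wrist_force: [-7.2, -2.0, 6.5]
gripper_width: 0.156
gripper_force: 30.0
[-0.41415203  1.87999026  0.00605067]
```

```bash
python3 rul.py 330 470 185 260; python3 - <<'E'
from h import *
c=cap('scene'); g=cv2.cvtColor(np.array(c['pixels']),cv2.COLOR_RGB2BGR)
d=cv2.cvtColor(np.array(cap('top')['pixels']),cv2.COLOR_RGB2BGR)
f=lambda i,k:cv2.convertScaleAbs(cv2.resize(i,None,fx=k,fy=k,interpolation=cv2.INTER_CUBIC),alpha=1.6)
a=f(g[225:345,285:425],3); b=f(d[180:260,350:460],3)
b=cv2.copyMakeBorder(b,0,a.shape[0]-b.shape[0],0,0,0); cv2.imwrite('pics/g6.png',np.hstack([a,b]))
E
```

```text
bar (392, 203, 24, 20) ((485.21575927734375, -232.44696044921875), (78.17479705810547, 60.202144622802734), 81.90817260742188)
```

View pics/g6.png

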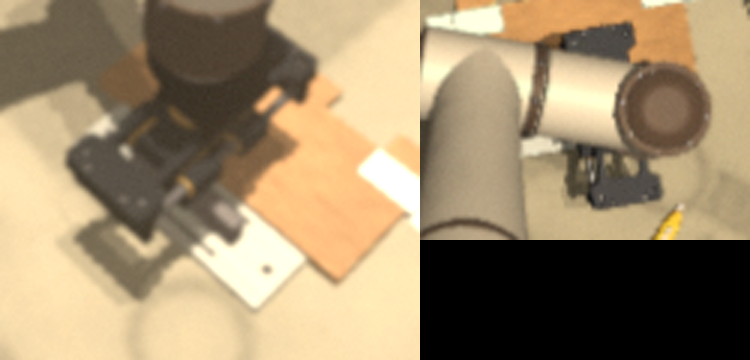

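In the left panel the bar's far long edge meets the cardboard edge, with its end at about (300,265), inside the pad corner at (335,280). The TCP has also stalled at x = 463.5 mm, so it is in contact. I'll loosen the grip, nudge the rib so the ruler squares itself against the edge, then let go.

```bash
python3 -m jog '0.26 0 0 0 0;0.26 0 0 0 0;0.26 0 0 0 0'; python3 -m jog '0.26 1.5 0.2 0 0;0.26 1.5 0.2 0 0;0.26 0 0 0 0';python3 -m jog '0.26 1 0.2 0 0;0.26 0 0 0 0';python3 -m jog '0.26 1 0.1 0 0;0.26 0 0 0 0'
```

```text
time_s: 23.3
tcp_pos: [0.4665, -0.2409, 0.0041]
ee_rot: [[0.166, -0.986, 0.002], [-0.986, -0.166, -0.0], [0.001, -0.002, -1.0]]
wrist_force: [0.6, 0.6, 0.2]
gripper_width: 0.256
gripper_force: 0.0
time_s: 23.68
tcp_pos: [0.4679, -0.2405, 0.004]
ee_rot: [[0.166, -0.986, -0.001], [-0.986, -0.166, 0.0], [-0.0, 0.001, -1.0]]
wrist_force: [-1.9, 0.1, 1.1]
gripper_width: 0.259
gripper_force: 0.5
time_s: 23.92
tcp_pos: [0.4679, -0.2405, 0.0039]
ee_rot: [[0.166, -0.986, -0.002], [-0.986, -0.166, 0.0], [-0.001, 0.002, -1.0]]
wrist_force: [-4.1, -2.6, 2.5]
gripper_width: 0.26
gripper_force: 2.1
time_s: 24.18
tcp_pos: [0.4679, -0.2405, 0.0039]
ee_rot: [[0.166, -0.986, -0.004], [-0.986, -0.166, 0.0], [-0.001, 0.004, -1.0]]
wrist_force: [-6.6, -2.4, 2.7]
gripper_width: 0.26
gripper_force: 3.1
```

```bash
python3 -m jog '0.3 -2.5 -0.4 0 0;0.35 -3 -0.4 0 0;0.35 0 0 0 0'; python3 -m jog '0.35 0 0 30 0;0.35 0 0 50 0;0.35 0 0 50 0;0.35 -20 50 0 0;0.35 0 55 0 0'; python3 -m jog '0.35 0 55 0 0;0.35 0 55 0 0;0.35 0 50 0 0;0.35 0 0 0 0;0.35 0 0 0 0'; python3 rul.py 345 450 195 245; python3 - <<'E'
from m import *
ct=cap('top'); t=cv2.cvtColor(np.array(ct['pixels']),cv2.COLOR_RGB2BGR)
h=cv2.cvtColor(t,cv2.COLOR_BGR2HSV).astype(int)
e=np.array([-.165,.986]);u=np.array([.986,.165]);o=np.array([.4935,-.2355])
for a in range(-120,121,20):
    Q=proj(ct,[[*(o+e*a/1000+u*b/1000),.01] for b in range(-12,13,2)]).astype(np.float32)
    print(a,cv2.remap(t[...,0].copy(),Q[:,:1].copy(),Q[:,1:].copy(),1).ravel().tolist())
E
```

```text
time_s: 24.55
tcp_pos: [0.4651, -0.241, 0.0042]
ee_rot: [[0.166, -0.986, 0.001], [-0.986, -0.166, -0.0], [0.0, -0.001, -1.0]]
wrist_force: [0.2, -0.3, 0.8]
gripper_width: 0.345
gripper_force: 0.0
time_s: 25.18
tcp_pos: [0.4442, -0.1352, 0.1348]
ee_rot: [[0.163, -0.987, 0.002], [-0.987, -0.163, 0.001], [-0.0, -0.002, -1.0]]
wrist_force: [1.3, 1.4, -0.0]
gripper_width: 0.352
gripper_force: 0.0
time_s: 25.8
tcp_pos: [0.4447, 0.0241, 0.134]
ee_rot: [[0.167, -0.986, 0.0], [-0.986, -0.167, 0.0], [-0.0, -0.0, -1.0]]
wrist_force: [-0.1, -0.7, 0.4]
gripper_width: 0.354
gripper_force: 0.0
bar (378, 207, 58, 25) ((462.6072692871094, -243.17388916015625), (58.859718322753906, 196.90151977539062), 9.972565650939941)
rib (391, 215, 33, 9) ((462.20263671875, -238.69265747070312), (14.336676597595215, 110.6825180053711), 9.389395713806152)
-120 [87, 87, 86, 79, 69, 62, 57, 56, 55, 55, 55, 56, 55]
-100 [124, 123, 118, 106, 89, 73, 59, 55, 54, 55, 55, 56, 55]
-80 [141, 140, 137, 122, 103, 81, 63, 57, 55, 55, 56, 58, 57]
-60 [140, 138, 136, 118, 98, 75, 61, 58, 57, 57, 57, 57, 58]
-40 [104, 114, 128, 120, 106, 83, 67, 61, 59, 58, 59, 58, 58]
-20 [103, 113, 126, 122, 111, 89, 72, 62, 59, 58, 59, 58, 58]
0 [102, 114, 127, 123, 112, 90, 74, 61, 58, 56, 56, 56, 57]
20 [105, 116, 127, 125, 114, 92, 76, 61, 59, 58, 57, 57, 56]
40 [108, 120, 130, 129, 117, 95, 75, 60, 60, 60, 58, 57, 57]
60 [143, 144, 143, 137, 122, 98, 79, 62, 59, 56, 55, 55, 56]
80 [146, 145, 144, 142, 126, 101, 79, 60, 58, 56, 56, 56, 56]
100 [104, 100, 92, 80, 68, 60, 58, 57, 56, 55, 55, 55, 56]
120 [74, 74, 72, 69, 65, 61, 57, 55, 57, 58, 59, 58, 57]
```

```bash
python3 -c "
from station import r
print(r.finish_job())"
```

```text
the job is handed in; nothing more can be done
None
```

I handed the job in at about 26 s: the ruler lies flat, rib up, with one long edge against the pad pack's plain edge and its whole length within it. It tipped freely the last part of the way when first laid flat, and the loose things nearby were left alone.

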